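# Load a module carrier under the leaf spring of an EMC test fixture

### The arm

A 7-joint arm with a two-finger parallel gripper is mounted at the origin on the work surface. World frame = base frame: x ahead of the robot, y to its left, z up, the work surface at z = 0. Lengths are in m, angles in degrees, forces in N, time in s.
With the tool pointing down it reaches from about 0.35 to 0.775 m from the base axis. Payload 3.1 kg.
Tool frame: the origin (TCP) lies on the centre line of the jaws, within the pads' length; the fingertips stand 17 mm ahead of it and the grasp point (between the pads) lies 2 mm behind it (robot.tip_reach is the distance from the TCP to the fingertips, in m); z points along the fingers, y is the line along which they close (so a half turn about z gives the same grasp; the last joint's range is limited). The gripper opens to 85 mm and grips with 20 to 120 N. Pads are 22 mm wide; open, the fingers measure 114 mm over their backs; the gripper's body (76 mm by 85 mm) begins 54 mm behind the grasp point. The pads swing forward as they close: fully open they stand 13 mm farther back than shut.
Start: joints at [65.793, 17.813, 0.802, 86.603, -0.252, 75.585, -1.558], TCP at [0.204, -0.511, 0.248] pointing down, gripper open.
Joint ranges: [-154.91, 154.91], [-16.99, 109.72], [-72.82, 74.43], [7.12, 147.25], [-82.49, 262.49], [11.32, 116.49], [-174.64, 174.64]. Speed limits (degrees/s): [159.86, 159.86, 180, 180, 180, 180, 180].

### API

Orientations are given as [roll, pitch, yaw] about the fixed x, y, z axes, in that order (R = Rz(yaw) Ry(pitch) Rx(roll)).
In Python, from station import robot, fingers, vision, workorder, recognise gives the robot as it stands. Calls block until the motion is done:
- robot.move_to(position, orientation): joint-space move of the TCP to a pose.
- robot.line_to(position, orientation=None, velocity=0.15, f_stop=None): straight line of the TCP; orientation=None keeps the orientation; velocity is the mean speed in m/s. With f_stop (N) it stops when the force on the tool has changed by that much, and returns True; else False.
- robot.move_j(angles): joint-space move.
- fingers.gripper_to(opening, force=None): opening from 0.0 (shut) to 1.0 (fully open); force is the grip in N (None keeps the last); returns when the fingers have stopped.
- robot.pause(seconds).
- robot.inverse_kinematics(position, orientation): joint angles nearest the present ones, or None.
- vision.grab_frame(name): name is "scene" or "top" or "wrist"; returns the picture (384x512x3 uint8, red, green, blue); there is no depth.
- vision.calibration(name): a dict with "mtx" (3x3 intrinsics, pixels), "extrinsics" (4x4, takes a point from world to camera coordinates); the wrist camera has in their place "T_tool_cam" (4x4, takes a point from camera to tool coordinates, whose origin is the TCP and whose axes are the flange's). Camera axes: x right, y up, looking along -z (the intrinsics and any distortion apply to the point x, -y, -z); pixel columns grow to the right and rows downward; lengths in m; the calibration is good to about 2 mm. A picture is of the moment at which its call begins: read the wrist's pose just before it. calibration takes no time and is no camera call.
A pose or a line that the arm cannot do raises robot.PlanningError and nothing moves.
- workorder.close_job(): hands the job in; it is judged then, once.
Trained networks look in the newest picture that a camera, given by its name, has taken for a name from the list of things; names that differ only in an ending like _2 or _b are one class to them, and where a whole thing is asked for, a point or a joint stands for the part that bears it (a point fixed in the world has none). Each returns a list of dicts, best first, with "p" (0 to 1); they miss things now and then, are a little off and sometimes report something else, mostly with a low value. They report only what shows in the picture. A call takes as long as a camera call. They do not tell look-alikes from the thing itself.
- recognise(label, camera): "rect" ([centre column, centre row, width, height] in pixels, round what is visible of it).
Readings, each from a call of its own:
- robot.current_time_s(): time.
- robot.current_joint_positions(): joint angles.
- robot.current_dq(): joint speeds.
- robot.current_joint_torque(): joint torques, N m.
- robot.current_tool_pos(): TCP position.
- robot.current_eef_rot(): TCP orientation.
- robot.current_contact_force(): force on the tool from outside, world axes, zero at the start.
- robot.current_torque(): the same for the moment, N m.
- robot.current_finger_gap(): opening from 0.0 (shut) to 1.0 (fully open).
- robot.current_gripper_force(): force on a finger pad.
Only numpy, scipy, OpenCV 4.12 (cv2) and the standard library are available. Lean on these libraries where they do the work, as an engineer would, in place of code of your own. Each camera call takes 0.05 s, during which the arm holds its last target. There are 200 camera calls.

### The job

Using your fingertips only, press the module carrier down hard on its bare rear deck, against the sprung bed of the test fixture, and keep it pressed while you slide it along the lane, so that its tongue passes under the bar and the leaf spring and goes fully home against the end stop. Then let go and move clear: the spring must keep the carrier there. Do not pinch, lift or carry the carrier, and leave the other things around it where they are.

Things in the scene. Friction and masses are not known exactly. Their poses are not given: they have to be found in the camera images.
- fixture: Fixed test fixture: white base plate 280 x 200 x 12 mm (x = -155 to 125) with a straight lane along its x axis. Origin: on the table under the lane's centre line; +x is the way the carrier is slid, away from the robot; z up. Black lane walls on both sides, 74 mm apart, 8 mm thick, tops 46 mm above the table, x = -148 to 114. The lane's rear end is open.
- bar (a point): Middle of the near lower edge of the aluminium bar that spans the lane (fixture x = 45 to 57 mm) on two posts 60 mm tall. Underside 35.5 mm above the table, top 50 mm, screws on it to 56 mm.
- end_stop (a point): Middle of the face of the end stop, an aluminium block that closes the far end of the lane (fixture x = 102 mm; its top at 48 mm above the table). The carrier is home when its front edge meets this face.
- bed (a joint): Sprung bed: two brass skids under the carrier's whole way; does not tilt. In m: 0 = up (skid tops 32 mm above the table), 0.009 = down on its stop. Its spring pushes up 9 N at 0, 16 N at 9 mm; the carrier's weight helps. Up, the carrier's top is 4.5 mm too high and its front edge strikes the bar; pressed 5 mm or more (10 to 14 N of push) it passes. About 20 N down is plenty, and up to 25 N along.
- leaf (a joint): Drag spring: steel leaf 18 mm wide, 34 mm long, fixed under the bar on the lane's centre line, trailing away and down to fixture x = 87 mm. In rad: 0 = hanging free, its tip about 27 mm above the table in the gap between the skids; grows as it is lifted (0.1 to 0.3 with the tongue under it). It presses on the tongue with 3 to 9 N and drags, and yields by itself as the tongue slides in.
- carrier: Loose aluminium plate, 137 (x) x 70 (y) x 8 mm, 0.25 kg, on the bed, 2 mm play a side. Origin: centre of underside; +x to the end stop. A steel shield can 30 x 60 mm, 18 mm tall, stands at carrier x = -26.5 to 3.5: flat tongue 65 mm long ahead of it, bare rear deck 42 mm long behind. Starts 5 to 23 mm short of the bar, 62 to 80 mm from home; home, the can is 8 mm short of the bar.
- deck (a point): Middle of the rear deck, on the carrier's top face (carrier x = -48, z = 8 mm), 21.5 mm behind the can's rear face, 40 mm above the table before it is pressed. Fingertips press here, and can push forward on the can's rear face while pressing.
- tongue_front (a point): Middle of the carrier's front edge, at half its thickness (carrier x = 68.5 mm, z = 4 mm).
- adapter: Brass coaxial adapter, 18 mm across, 36 mm tall, standing on the base plate to the left of the lane. Origin: its foot. Leave alone.
- attenuator: Steel coaxial attenuator, 22 mm across, 42 mm tall, standing on the base plate to the right of the lane. Origin: its foot. Leave alone.
- spare_can: Spare shield can, 30 x 26 x 12 mm, on the base plate to the left of the lane, near the far end. Leave alone.
- mug: White mug, 80 mm across, 95 mm tall, on the table at the left. Leave alone.
- screwdriver: Screwdriver lying on the table at the left. Leave alone.
- multimeter: Black hand-held multimeter, 170 x 82 x 36 mm, lying on the table at the right. Leave alone.
- probe: Black near-field probe with a wire loop, 160 mm long, lying on the table at the right. Leave alone.
Mind the look-alikes: they are no part of the job. Several things have the shape of the carrier; the one meant has the colours described above.

How it is judged:
By the outcome, as a careful person would: the job done as asked, in the order asked, and still so for the second after the job is handed in, with the robot touching nothing.
It also fails if it takes over 48 s, if anything falls off the work surface, if the arm or the gripper's body presses on something with over 40 N, if the wrist force passes 120 N, or if a joint passes its speed limit or range.

## Working session

There is one attempt and no reset: what is moved stays moved. The work goes in short steps, each a Python script; the robot and the scene stay as the last script left them, time stands still between calls to the robot, and variables do not carry over. Pictures are saved under pics/ and viewed, at most 10 in all, crops included, and the job is handed in when it is done.

```bash
mkdir -p pics; ls; python3 - <<'E'
from station import robot, fingers, vision, workorder, recognise
import cv2,numpy as np
for c in("scene","top"):
    im=vision.grab_frame(c); cv2.imwrite(f"pics/{c}0.png",cv2.resize(im[:,:,::-1],None,fx=1.5,fy=1.5,interpolation=cv2.INTER_CUBIC))
    k=vision.calibration(c); print(c,{a:np.round(b,3).tolist() if not isinstance(b,str) else b for a,b in k.items()})
    for l in("fixture","carrier","bar","end_stop","deck","tongue_front","adapter","attenuator"):
        print(l,[(round(d["p"],2),np.round(d["rect"],1).tolist()) for d in recognise(l,c)[:3]])
print(robot.current_time_s(), robot.tip_reach, robot.current_eef_rot())
E
```

```text
pics
scene {'mtx': [[402.676, 0.0, 256.791], [0.0, 402.676, 190.681], [0.0, 0.0, 1.0]], 'extrinsics': [[-0.872, 0.49, 0.017, 0.437], [-0.305, -0.57, 0.763, 0.128], [0.384, 0.66, 0.646, -1.405], [0.0, 0.0, 0.0, 1.0]]}
fixture [(0.81, [240.1, 228.1, 120.5, 85.6]), (0.21, [244.1, 212.1, 49.4, 30.0])]
carrier [(0.87, [243.8, 213.4, 54.3, 34.4]), (0.73, [226.4, 169.6, 41.7, 26.2])]
bar [(0.66, [238.6, 226.6, 122.8, 88.4])]
end_stop [(0.76, [239.9, 230.4, 122.9, 86.7])]
deck [(0.81, [241.9, 211.9, 49.5, 33.8]), (0.74, [223.7, 169.0, 42.0, 21.8])]
tongue_front [(0.84, [245.6, 215.0, 50.4, 34.2])]
adapter [(0.64, [269.6, 226.7, 8.1, 12.5])]
attenuator [(0.71, [336.6, 305.3, 56.4, 57.0]), (0.45, [229.3, 201.4, 9.3, 10.7])]
top {'mtx': [[390.323, 0.0, 255.583], [0.0, 390.323, 190.583], [0.0, 0.0, 1.0]], 'extrinsics': [[0.042, -0.999, -0.006, -0.011], [0.976, 0.04, 0.212, -0.539], [-0.212, -0.014, 0.977, -1.065], [0.0, 0.0, 0.0, 1.0]]}
fixture [(0.73, [236.7, 176.4, 84.0, 98.0]), (0.4, [236.8, 176.7, 32.3, 48.5])]
carrier [(0.96, [311.4, 202.2, 47.1, 42.4]), (0.77, [237.2, 176.8, 31.5, 49.2])]
bar [(0.75, [238.7, 173.4, 87.8, 99.9])]
end_stop [(0.64, [237.6, 174.9, 82.2, 98.5])]
deck [(0.88, [236.4, 179.7, 33.0, 52.0]), (0.78, [314.8, 204.1, 43.6, 47.1])]
tongue_front [(0.9, [237.8, 176.4, 31.6, 50.8]), (0.71, [311.1, 200.7, 47.5, 47.4])]
adapter []
attenuator [(0.61, [237.3, 174.5, 80.3, 98.8]), (0.54, [261.6, 171.6, 8.7, 6.7])]
0.9 0.017 [1.79993080e+02 1.00998330e-03 2.18244014e+01]
```

View pics/top0.png

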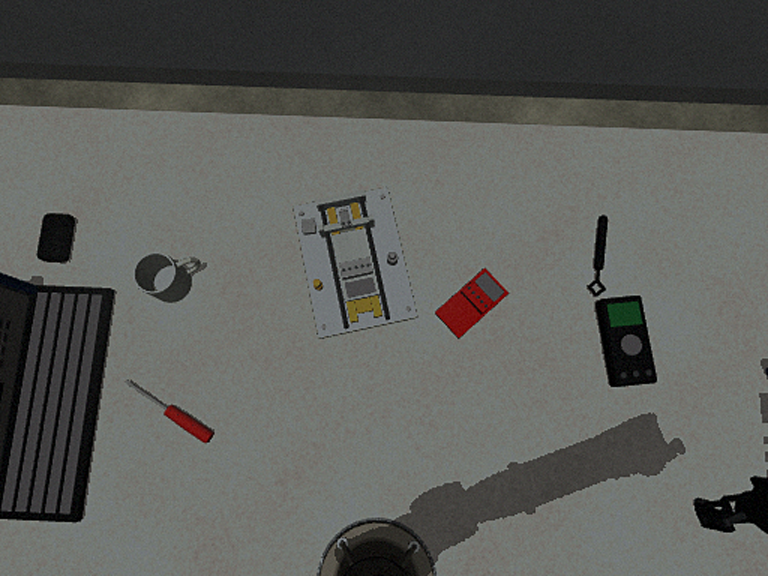

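View pics/scene0.png

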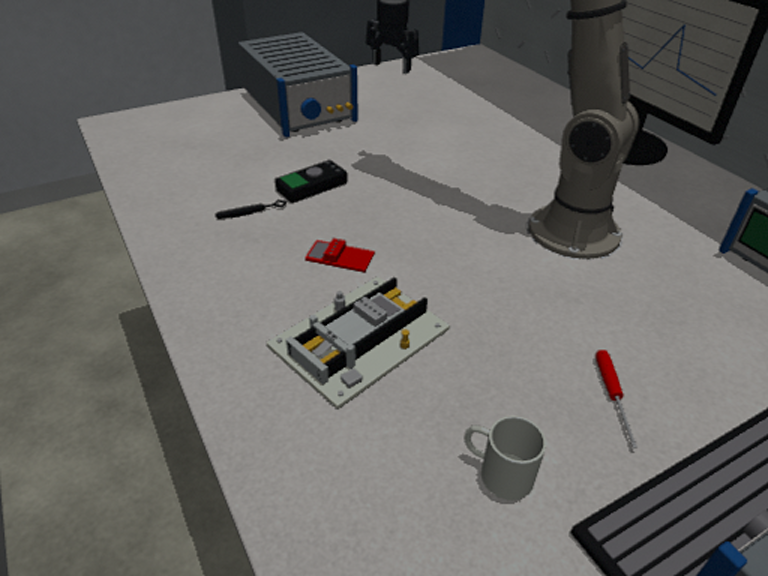

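The top view shows the white plate, with corners near (292,206), (387,187), (418,317) and (318,338) in the 1.5x picture. The grey carrier is in the lane, with its can near (355,267) and deck near (360,288). The red and other carrier-shaped things are look-alikes. Next I'll estimate the pose and look from close by.

```bash
cat > h.py <<'E'
from station import robot, fingers, vision, workorder, recognise
import cv2,numpy as np
from scipy.spatial.transform import Rotation as Ro
def cam(name,pose=None):
    k=vision.calibration(name)
    if name=="wrist":
        p,o=pose; T=np.eye(4); T[:3,:3]=Ro.from_euler("xyz",o,degrees=True).as_matrix(); T[:3,3]=p
        return np.array(k["mtx"]),T@np.array(k["T_tool_cam"]),k
    return np.array(k["mtx"]),np.linalg.inv(k["extrinsics"]),k
def back(px,z,name,pose=None):
    K,T,_=cam(name,pose); px=np.atleast_2d(px).astype(float)
    d=np.c_[(px[:,0]-K[0,2])/K[0,0],-(px[:,1]-K[1,2])/K[1,1],-np.ones(len(px))]@T[:3,:3].T
    return T[:3,3]+d*((z-T[2,3])/d[:,2])[:,None]
def proj(P,name,pose=None):
    K,T,_=cam(name,pose); c=(np.atleast_2d(P)-T[:3,3])@T[:3,:3]
    return np.c_[K[0,2]+K[0,0]*c[:,0]/-c[:,2],K[1,2]-K[1,1]*c[:,1]/-c[:,2]]
E
python3 - <<'E'
from h import *
c=back(np.array([[292,206],[387,187],[418,317],[318,338]])/1.5,.012,"top")
print(c.round(3), np.linalg.norm(np.diff(c,axis=0),axis=1))
f=(c[0]+c[1]-c[2]-c[3]); yaw=np.degrees(np.arctan2(f[1],f[0]));print("yaw",yaw)
ctr=c.mean(0); print(ctr)
k=vision.calibration("wrist"); print({a:np.round(b,3).tolist() for a,b in k.items() if not isinstance(b,str)})
print(back([[240,192]],.04,"top"))
for y in (yaw+180,yaw,yaw+90,yaw-90):
    for h in(.2,.25,.3):print(y,h,robot.inverse_kinematics([ctr[0]-.08,ctr[1],h],[180,0,y]))
E
```

```text
[[ 0.709  0.207  0.012]
 [ 0.758  0.013  0.012]
 [ 0.488 -0.059  0.012]
 [ 0.439  0.135  0.012]] [0.20011031 0.27949541 0.20093417]
yaw 14.906962438457578
[0.59865815 0.07390572 0.012     ]
{'mtx': [[329.438, 0.0, 254.566], [0.0, 329.438, 196.785], [0.0, 0.0, 1.0]], 'T_tool_cam': [[-0.001, 0.949, 0.316, 0.081], [1.0, 0.0, 0.002, -0.001], [0.002, 0.316, -0.949, -0.126], [0.0, 0.0, 0.0, 1.0]]}
[[0.53632165 0.05647837 0.04      ]]
194.90696243845758 0.2 [ 28.34584803  24.4979202  -51.7699474   93.74476003  20.07555744
  71.60992707  77.55868079]
194.90696243845758 0.25 [ 28.22615416  21.84029214 -51.43491655  89.05964073  17.33512799
  77.48741918  79.92503753]
194.90696243845758 0.3 [ 27.87016086  20.08303931 -51.29037399  83.64878992  15.63875492
  83.71191729  81.49547143]
14.906962438457578 0.2 [ 21.63025251  21.55096275 -41.53353798  93.96448025  15.00196743
  70.20735843 -98.13114439]
14.906962438457578 0.25 [ 22.26511578  19.43734037 -42.33953929  89.25404866  13.3273416
  76.48623809 -96.66755755]
14.906962438457578 0.3 [ 22.76714211  18.12589766 -43.38272251  83.81626128  12.4336171
  82.96827675 -95.80160711]
104.90696243845758 0.2 [ 24.0005212   22.44595606 -45.02188279  93.88487613  16.63730633
  70.61722688  -9.52332155]
104.90696243845758 0.25 [ 25.09675765  20.46078939 -46.54788804  89.15991939  15.10257753
  76.90001658  -8.17824846]
104.90696243845758 0.3 [ 26.01463171  19.29158722 -48.33042416  83.70845967  14.38479688
  83.40283717  -7.44764312]
-75.09303756154242 0.2 [ -56.38562693   26.95242      64.70536921   96.77081714  -25.41776094
   72.69827903 -151.36541703]
-75.09303756154242 0.25 [ -56.77420279   23.70382744   64.69083574   92.08431217  -21.79651941
   78.16769922 -154.494297  ]
-75.09303756154242 0.3 [ -56.68405169   21.44931637   64.63538794   86.67364591  -19.40066766
   84.1237866  -156.70445948]
```

```bash
cat >> h.py <<'E'
Y0=14.9; F0=np.array([.613,.078,0])
def fw(p,F=F0,Y=Y0): return F+Ro.from_euler("z",Y,degrees=True).apply(p)
def wf(p,F=F0,Y=Y0): return Ro.from_euler("z",-Y,degrees=True).apply(np.atleast_2d(p)-F)
E
python3 - <<'E'
from h import *
fingers.gripper_to(0.0)
robot.move_to(fw([0,0,.20]),[180,0,Y0])
pose=(robot.current_tool_pos(),robot.current_eef_rot())
im=vision.grab_frame("wrist"); np.save("w1.npy",np.r_[pose[0],pose[1]])
cv2.imwrite("pics/w1raw.png",im[:,:,::-1])
cv2.imwrite("pics/w1.png",cv2.resize(im[:,:,::-1],None,fx=1.56,fy=1.56,interpolation=cv2.INTER_CUBIC))
for l in("carrier","fixture"): print(l,[(round(d["p"],2),np.round(d["rect"],1).tolist()) for d in recognise(l,"wrist")[:3]])
print(pose,robot.current_time_s(),robot.current_contact_force(),vision.calibration("wrist").keys())
print("end stop top edge, bar near lower edge, deck approx px", proj([fw([.102,0,.048]),fw([.045,0,.0355]),fw([-.09,0,.04])],"wrist",pose)*1.56)
E
```

```text
carrier [(0.62, [440.4, 293.7, 131.5, 89.8]), (0.57, [255.1, 206.8, 84.4, 143.3])]
fixture [(0.93, [252.9, 171.5, 231.2, 273.3])]
(array([0.61326304, 0.07631227, 0.19991785]), array([1.79938227e+02, 1.57688931e-02, 1.47677130e+01])) 4.3583 [-0.26707816  0.66974144  0.53555346] dict_keys(['mtx', 'T_tool_cam'])
end stop top edge, bar near lower edge, deck approx px [[396.51252859  90.38119619]
 [396.9159486  202.9643708 ]
 [397.58952584 420.19623225]]
```

View pics/w1.png

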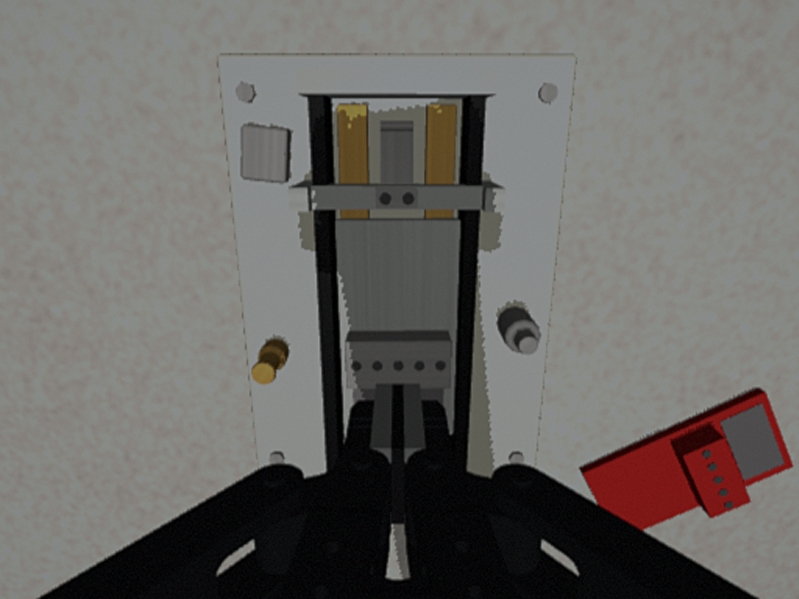

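The close view shows the tongue's front edge at row 219, just short of the bar (rows 185–210). The lane walls are symmetric about column 397. The can's top runs from row 343 to 388, and the fingers hide the deck. I'll check these against the fixture model.

```bash
python3 - <<'E'
from h import *
w=np.load("w1.npy"); pose=(w[:3],w[3:])
b=lambda px,z: (wf(back(np.array(px)/1.56,z,"wrist",pose))*1000).round(1)
print("plate far corners (125,±100)",b([[219,55],[575,55]],.012))
print("screwed near corners",b([[257,460],[540,460]],.012))
print("tongue front edge",b([[337,219],[398,219],[460,219]],.04))
print("can top front/rear",b([[346,343],[451,343],[346,388],[451,388]],.058))
print("walls at row 300 inner",b([[334,300],[462,300]],.046),"wall far ends(114,±45)",b([[307,95],[487,95]],.046))
print("bar top near edge (45)",b([[397,209]],.05),"far(57)",b([[397,185]],.05))
E
```

```text
plate far corners (125,±100) [[123.2  98.1  12. ]
 [122.5 -98.6  12. ]]
screwed near corners [[-138.8  100.5   12. ]
 [-139.3 -101.5   12. ]]
tongue front edge [[ 36.9  33.2  40. ]
 [ 36.8  -0.6  40. ]
 [ 36.7 -34.9  40. ]]
can top front/rear [[-29.8  28.8  58. ]
 [-30.  -30.2  58. ]
 [-58.   29.8  58. ]
 [-58.1 -31.   58. ]]
walls at row 300 inner [[ -8.3  36.1  46. ]
 [ -8.5 -37.   46. ]] wall far ends(114,±45) [[100.1  45.1  46. ]
 [ 99.9 -45.6  46. ]]
bar top near edge (45) [[43.6 -0.1 50. ]] far(57) [[56.1 -0.1 50. ]]
```

```bash
python3 - <<'E'
from h import *
O=[180,0,Y0]
robot.line_to(fw([-.074,-.0005,.12]),O,velocity=.12)
robot.line_to(fw([-.074,-.0005,.066]),O,velocity=.06)
f0=np.array(robot.current_contact_force())
hit=robot.line_to(fw([-.074,-.0005,.046]),O,velocity=.02,f_stop=5)
p=robot.current_tool_pos(); print(hit,wf(p)*1000,f0,robot.current_contact_force(),robot.current_time_s())
z=p[2]
for i in range(14):
    f=np.array(robot.current_contact_force())-f0
    if f[2]>18: break
    z-=.001
    robot.line_to(fw([-.074,-.0005,z]),O,velocity=.02)
    print((wf(robot.current_tool_pos())*1000).round(1),(np.array(robot.current_contact_force())-f0).round(1))
    if z<.045: break
np.save("f0.npy",f0)
print(robot.current_time_s())
im=vision.grab_frame("wrist");cv2.imwrite("pics/w2.png",cv2.resize(im[:,:,::-1],None,fx=1.56,fy=1.56))
E
```

```text
True [[-73.92784597  -0.53235927  55.50740443]] [ 0.1796136  -0.37311475  0.06737645] [-0.06023042 -0.0639127   6.62286675] 7.0833
[[-73.9  -0.5  55.2]] [-1.3 -0.2  6.4]
[[-73.9  -0.6  54.3]] [-3.5  0.6  6.6]
[[-73.9  -0.5  53.5]] [-2.6 -0.4  7.4]
[[-73.9  -0.5  52.6]] [-2.2 -0.2  8.9]
[[-73.9  -0.6  51.7]] [-2.7 -0.8  8.4]
[[-73.9  -0.5  50.8]] [-3.3 -0.3  9.5]
[[-73.9  -0.5  49.9]] [-2.5 -0.1 11.5]
[[-73.9  -0.5  49. ]] [-4.   0.6 11.6]
[[-73.9  -0.5  48.2]] [-3.9  0.  12.5]
[[-73.9  -0.5  48. ]] [-5.9 -1.2 17.7]
[[-73.9  -0.5  47.9]] [-7.6 -1.3 22.4]
9.8333
```

View pics/w2.png

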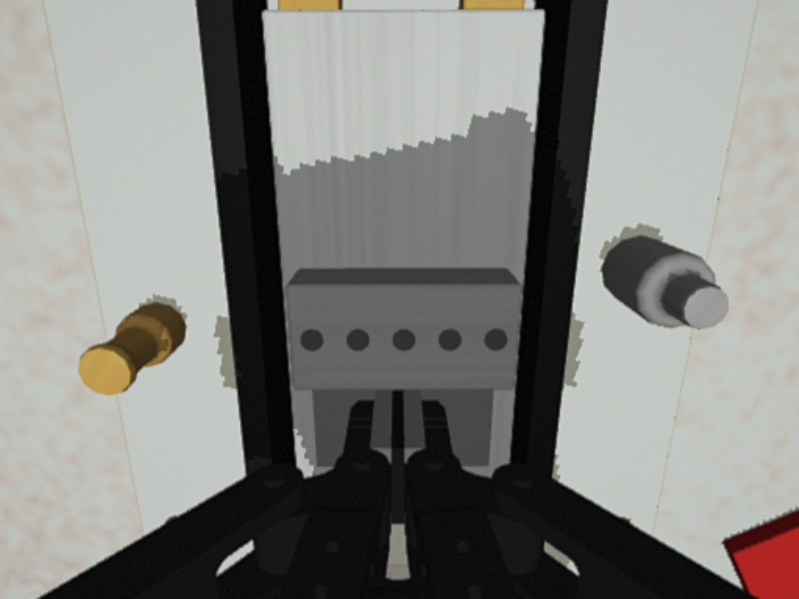

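The wrist view shows the carrier pressed flat between the walls, with the fingertips on the deck behind the can. The bed is on its stop at about 20 N. Next I slide it while keeping the press on.

```bash
cat > slide.py <<'E'
from h import *
import sys
O=[180,0,Y0]; f0=np.load("f0.npy"); z=float(sys.argv[1]); x=float(sys.argv[2]); xe=float(sys.argv[3]); lim=float(sys.argv[4])
ax=fw([1,0,0])-F0
while x<xe:
    x=min(x+.003,xe)
    robot.line_to(fw([x,-.0005,z]),O,velocity=.03)
    f=np.array(robot.current_contact_force())-f0; a=-f@ax
    print((wf(robot.current_tool_pos())*1000).round(1)[0],"along",a.round(1),"fy",(f@[-ax[1],ax[0],0]).round(1),"down",f[2].round(1))
    if a>lim or f[2]>35: print("STOP");break
    z+= .0003*np.clip(round((f[2]-19)/3),-2,2)
print("x z",x,z,robot.current_time_s())
im=vision.grab_frame("wrist");cv2.imwrite(f"pics/s{int(x*1e4)}.png",cv2.resize(im[:,:,::-1],None,fx=1.56,fy=1.56))
E
python3 slide.py .0452 -.074 -.018 24
```

```text
[-73.7  -0.5  47.9] along 12.4 fy 0.3 down 24.1
[-73.5  -0.6  47.9] along 16.1 fy 1.3 down 27.6
[-72.   -0.5  47.9] along 18.3 fy -0.5 down 27.5
[-67.9  -0.5  48. ] along 13.3 fy 1.2 down 20.4
[-67.7  -0.5  48. ] along 20.4 fy 0.7 down 26.9
[-60.1  -0.5  48.1] along 9.6 fy 0.5 down 13.9
[-59.9  -0.5  48. ] along 15.6 fy 0.7 down 23.0
[-55.3  -0.5  48.1] along 13.7 fy 0.6 down 17.7
[-52.7  -0.5  48.1] along 13.8 fy 1.1 down 17.9
[-49.6  -0.5  48.1] along 13.3 fy 0.1 down 18.3
[-46.5  -0.5  48.1] along 13.3 fy 0.3 down 18.5
[-43.4  -0.5  48.1] along 13.1 fy 0.2 down 18.1
[-40.2  -0.4  48.1] along 12.8 fy -0.1 down 17.0
[-40.   -0.4  48.1] along 18.3 fy 0.4 down 25.1
[-33.1  -0.4  48.1] along 9.7 fy 0.7 down 13.4
[-32.9  -0.5  48.1] along 16.9 fy 0.6 down 21.7
[-28.4  -0.4  48.1] along 12.8 fy 0.6 down 17.0
[-28.2  -0.4  48.1] along 19.2 fy 0.0 down 24.3
[-26.4  -0.4  48.1] along 19.3 fy 0.7 down 22.2
x z -0.018 0.04790000000000001 14.6333
```

```bash
ls pics; cp pics/s-180.png pics/v3.png 2>/dev/null || cp pics/s-179.png pics/v3.png
```

```text
s-180.png
scene0.png
top0.png
w1.png
w1raw.png
w2.png
```

View pics/v3.png

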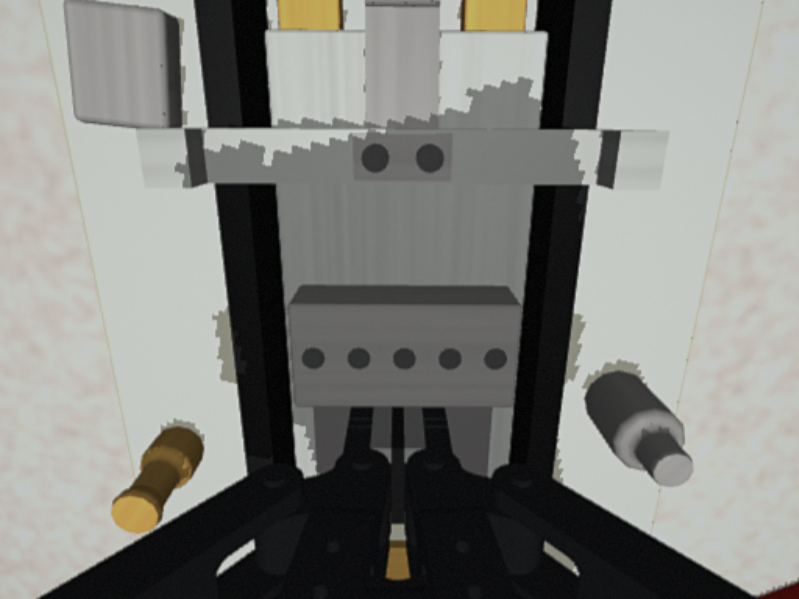

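The carrier's tongue is under the bar and the leaf (leaf at cols 365–440, front edge at row 30). By my estimate it has about 20 mm to go, so I'll continue.

```bash
python3 slide.py .0474 -.018 .014 26; python3 - <<'E'
from h import *
pose=(robot.current_tool_pos(),robot.current_eef_rot())
print("stop top edge,expected deck front at home px", proj([fw([.1005,0,.048]),fw([.1005,0,.033]),fw([.0085,0,.051]),fw([.0355,0,.051])],"wrist",pose)*1.56)
E
cp $(ls -t pics/s*.png|head -1) pics/v4.png
```

```text
[-26.3  -0.4  48.1] along 24.3 fy 0.9 down 28.1
[-20.7  -0.4  48.2] along 19.0 fy 1.5 down 19.8
[-20.   -0.5  48.2] along 24.8 fy 0.2 down 24.7
[-14.5  -0.5  48.2] along 17.2 fy 0.4 down 15.8
[-11.8  -0.4  48.2] along 18.8 fy 0.3 down 18.1
[-8.4 -0.5 48.2] along 17.3 fy 0.4 down 17.1
[-6.  -0.4 48.2] along 18.8 fy 1.1 down 19.9
[-4.3 -0.5 48.2] along 21.9 fy 0.3 down 22.8
[-4.2 -0.5 48.2] along 27.5 fy 0.8 down 26.6
STOP
x z 0.009 0.0483 16.9333
stop top edge,expected deck front at home px [[401.78878091  16.88955543]
 [401.22044402  28.52578282]
 [401.0152236  404.19717061]
 [401.23454879 309.71750216]]
```

View pics/v4.png

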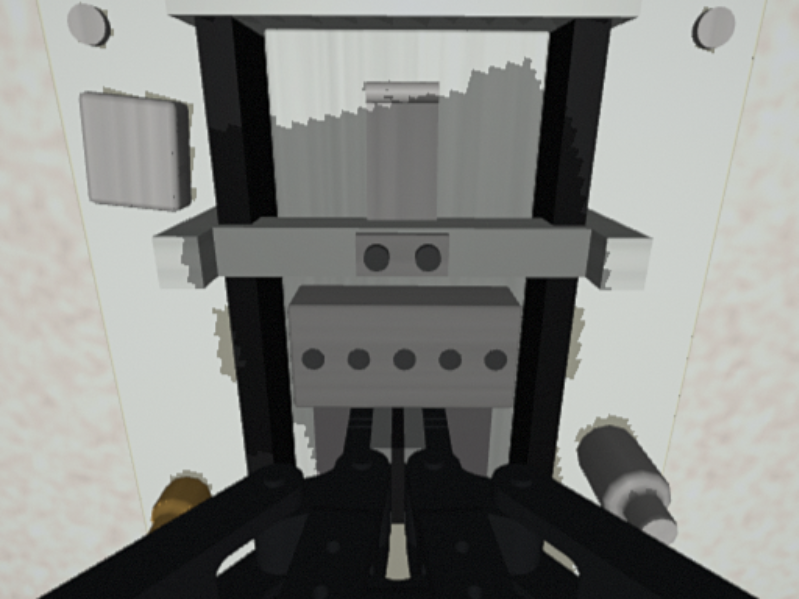

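The front edge (row 29) sits at the predicted stop-face line (row 28.5), and the force rose without any motion. I'll give one small confirming push, ease the forward force, lift straight up and check.

```bash
python3 - <<'E'
from h import *
O=[180,0,Y0]; f0=np.load("f0.npy"); ax=fw([1,0,0])-F0
def go(x,z,v=.03):
    robot.line_to(fw([x,-.0005,z]),O,velocity=v)
    f=np.array(robot.current_contact_force())-f0
    print((x,z),(wf(robot.current_tool_pos())*1000).round(1)[0],"along",(-f@ax).round(1),"down",f[2].round(1))
go(.0105,.0483)
go(.007,.0483); go(.003,.0483); go(.000,.0483); go(-.002,.0485)
for z in(.050,.052,.054,.056,.058,.061,.066): go(-.003,z)
go(-.003,.12,.1)
robot.line_to(fw([-.0,-.0005,.20]),O,velocity=.12)
robot.pause(.5)
pose=(robot.current_tool_pos(),robot.current_eef_rot())
im=vision.grab_frame("wrist");cv2.imwrite("pics/v5.png",cv2.resize(im[:,:,::-1],None,fx=1.56,fy=1.56,interpolation=cv2.INTER_CUBIC))
print("stop top, at z.0355; can rear/front top home", proj([fw([.1005,0,.048]),fw([.1005,0,.0355]),fw([.0055,0,.0535]),fw([.0355,0,.0535])],"wrist",pose)*1.56)
print(robot.current_time_s())
E
```

```text
(0.0105, 0.0483) [-4.2 -0.5 48.2] along 31.1 down 27.7
(0.007, 0.0483) [-4.3 -0.5 48.2] along 22.8 down 22.0
(0.003, 0.0483) [-4.4 -0.5 48.1] along 15.2 down 15.1
(0.0, 0.0483) [-4.5 -0.4 48.2] along 9.8 down 9.6
(-0.002, 0.0485) [-4.6 -0.4 48.5] along 5.7 down 6.5
(-0.003, 0.05) [-4.6 -0.4 49.9] along 4.7 down 4.9
(-0.003, 0.052) [-4.6 -0.5 51.4] along 4.9 down 3.7
(-0.003, 0.054) [-4.5 -0.6 52.8] along 5.5 down -0.3
(-0.003, 0.056) [-4.4 -0.5 55. ] along 5.6 down -2.8
(-0.003, 0.058) [-4.4 -0.5 57.2] along 4.9 down -2.3
(-0.003, 0.061) [-4.4 -0.5 60.6] along 6.4 down -2.5
(-0.003, 0.066) [-4.3 -0.5 66. ] along 6.9 down -1.9
(-0.003, 0.12) [ -2.5  -0.6 120.3] along 0.6 down -1.0
stop top, at z.0355; can rear/front top home [[399.81063383  93.90348726]
 [399.74618648  95.73925941]
 [399.68155523 280.27452622]
 [399.72807595 225.61671792]]
22.1583
```

View pics/v5.png

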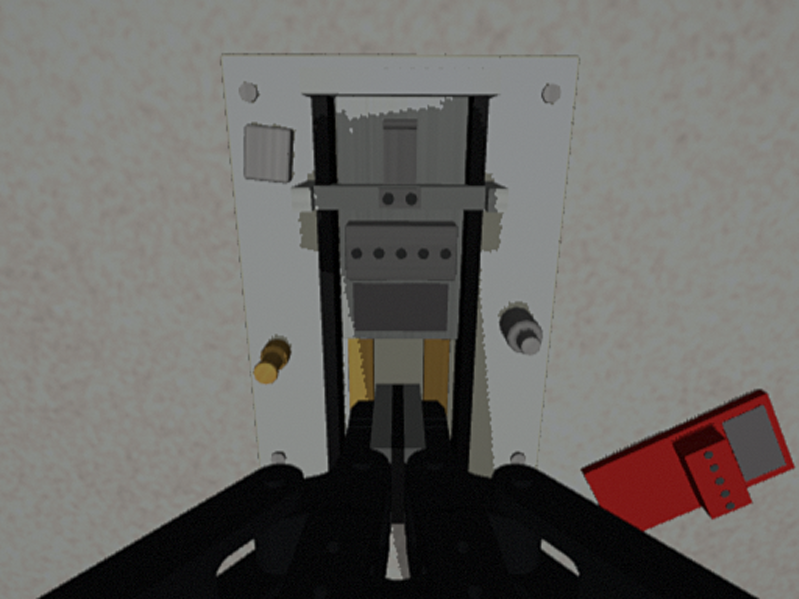

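The picture shows the carrier staying home after release. The can spans rows 223–279 against 226–280 predicted, there is no gap at the stop (row 95), and the neighbours have not moved. I'll hand it in.

```bash
python3 -c "
from station import workorder; print(workorder.close_job())"
```

```text
the job is handed in; nothing more can be done
None
```

I pressed the carrier down and slid it home against the end stop; the last picture, taken after I let go and moved clear, shows it still there, and I handed the job in at about 22 s (final push reached about 31 N along for a moment, above the 25 N you suggested).

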